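# Half-strip light exposure: hold the sprung shutter half open

### The job

One of the two bays of the exposure unit holds the blue sample strip, the other the white blank. Slide the amber shutter over the blue strip by its black handle, against its spring, to half travel, so that the four tubes nearest the tab are bared and the other four stay dark (never baring as far as the sixth tube), keep it there for at least three seconds, and finish while still holding it there. Keep the white strip's shutter shut, and leave the strips and everything else on the bench where they are.

Things in the scene. Friction and masses are not known exactly. Their poses are not given: they have to be found in the camera images.
- unit: White twin-bay light-exposure unit, fixed to the bench, 190 (its x) x 225 (its y) x 60 mm to its deck. Origin: on the bench under the middle of the shutters' handle paths; z up. Two parallel bays run along its y, centred at x = -48 mm (near bay) and x = +48 mm (far bay). In each bay eight tubes, 9 mm apart along y, are centred at y = -40 mm; aluminium guide rails beside the shutters rise to z = 76 mm, nothing of the unit but the shutters' handles is higher than 78 mm.
- shutter_near (a joint): Travel of the near bay's (unit x = -48 mm) amber see-through shutter plate, in m: 0 = shut, all eight tubes covered; 0.080 = fully open, on its end stop. It slides towards the unit's +y, baring the tubes one by one from the tab end. A spring shuts it: about 3 N at the start, rising evenly to about 8 N at half travel and 13 N at full travel (120 N/m); let go, it snaps shut.
- shutter_far (a joint): The same for the far bay's (unit x = +48 mm) shutter.
- shutter_near_grip (a point): Grip point on the near shutter's handle: an upright black fin in the middle of the plate, 12 mm thick along the unit's y, 30 mm wide along its x, its top 120 mm above the bench (50 mm above the shutter's underside); the shutter's top face is at 73 mm. The point is on the fin's middle, 104 mm above the bench, and moves with the shutter: at unit y = -40 mm shut, y = 0 at half travel, y = +40 mm fully open. Axes as the unit's.
- shutter_far_grip (a point): The same on the far shutter's handle.
- strip_sample_center (a point): Centre of the SAMPLE strip's flange: a blue strip of eight blue tubes, 74 mm long, 16 mm wide, lying along the unit's y in one of the two bays (its unit x, -48 or +48 mm, tells which) under the shutter. A blue square tab, 26 x 26 mm, sticks out uncovered past the shutter's -y end, its centre 50 mm towards the unit's -y from this point.
- strip_blank_center (a point): The same point of the BLANK strip, all white with a white tab, which lies in the other bay.
- tube_rack: Bystander: orange tube rack, 100 x 60 x 43 mm, beside the unit's +y end. Origin: centre of its underside.
- vial: Bystander: small clear vial with red cap, 19 mm across, 22 mm tall, standing on the unit's deck between the two bays' tabs. Origin: centre of its underside.
- bottle: Bystander: reagent bottle, 48 mm across, 100 mm tall, off the unit's -y end. Origin: centre of its underside.
- beaker: Bystander: glass beaker, 68 mm across, 75 mm tall, at the right. Origin: centre of its underside.
- jar: Bystander: amber jar, 60 mm across, 70 mm tall, at the left. Origin: centre of its underside.
- timer: Bystander: flat white bench timer, 60 x 70 x 18 mm, at the front right. Origin: centre of its underside.

How it is judged:
On the way:
1. the shutter over the blue sample strip is held at half travel (within 4.5 mm) by the fingers for 3 s without a break (((x of strip_sample_center in the frame of unit below 0 m and value of joint shutter_near between 0.0355 and 0.0445 m and value of joint shutter_far below 0.004 m and contact force between the fingers and shutter_near above 2 N) or (x of strip_sample_center in the frame of unit above 0 m and value of joint shutter_far between 0.0355 and 0.0445 m and value of joint shutter_near below 0.004 m and contact force between the fingers and shutter_far above 2 N))), for 3 s.
At the end, for the whole second after the job is handed in: The shutter of the bay with the blue sample strip is at half travel (40 mm, within 4.5 mm) and still (under 10 mm/s), held there by the fingers (contact force over 2 N), and the shutter over the white blank strip is shut (within 4 mm) (((x of strip_sample_center in the frame of unit below 0 m and value of joint shutter_near between 0.0355 and 0.0445 m and velocity of joint shutter_near between -0.01 and 0.01 m/s and value of joint shutter_far below 0.004 m and contact force between the fingers and shutter_near above 2 N) or (x of strip_sample_center in the frame of unit above 0 m and value of joint shutter_far between 0.0355 and 0.0445 m and velocity of joint shutter_far between -0.01 and 0.01 m/s and value of joint shutter_near below 0.004 m and contact force between the fingers and shutter_far above 2 N))); the arm keeps its last pose, push and grip.
It fails at once if the shutter over the blue sample strip is opened so far that the sixth tube is half bared (travel over 54 mm) ((x of strip_sample_center in the frame of unit below 0 m and value of joint shutter_near above 0.054 m) or (x of strip_sample_center in the frame of unit above 0 m and value of joint shutter_far above 0.054 m)).
It fails at once if the shutter over the white blank strip is opened (travel over 8 mm) ((x of strip_sample_center in the frame of unit below 0 m and value of joint shutter_far above 0.008 m) or (x of strip_sample_center in the frame of unit above 0 m and value of joint shutter_near above 0.008 m)).
It fails at once if a tube strip is shifted (over 8 mm) (distance of any of strip_sample_center, strip_blank_center from where it was at the start of the episode above 0.008 m).
It fails at once if a bystander is displaced (over 25 mm) (distance of any of tube_rack, vial, bottle, beaker, jar, timer from where it was at the start of the episode above 0.025 m).
It also fails if it takes over 38 s, if anything falls off the work surface, if the arm or the gripper's body presses on something with over 40 N, if the wrist force passes 120 N, or if a joint passes its speed limit or range.

### The arm

A 6-joint arm with a two-finger parallel gripper is mounted at the origin on the work surface. World frame = base frame: x ahead of the robot, y to its left, z up, the work surface at z = 0. Lengths are in m, angles in rad, forces in N, time in s.
With the tool pointing down it reaches from about 0.25 to 0.775 m from the base axis. Payload 4 kg.
Tool frame: the origin (TCP) lies at the very end of the fingers, on their centre line; the grasp point (between the pads) lies 19 mm behind it (robot.hold_point_z is the distance from the TCP to the grasp point, in m); z points along the fingers, y is the line along which they close (so a half turn about z gives the same grasp; the last joint's range is limited). The gripper opens to 94 mm and grips with 3 to 60 N. Pads are 16 mm wide; open, the fingers measure 119 mm over their backs; the gripper's body (75 mm by 177 mm) begins 78 mm behind the grasp point.
Start: joints at [1.081, 0.087, 1.371, -0, 1.684, -0.103], TCP at [0.207, 0.509, 0.206] pointing down, gripper open.
Joint ranges: [-3.1, 3.1], [-0.76, 2.03], [0.27, 2.55], [-1.08, 4.22], [0.17, 2.65], [-2.57, 2.57]. Speed limits (rad/s): [2.79, 2.79, 3.14, 3.14, 3.14, 3.14].

### API

Orientations are given as [roll, pitch, yaw] about the fixed x, y, z axes, in that order (R = Rz(yaw) Ry(pitch) Rx(roll)).
In Python, from bench import robot gives the robot as it stands.
- The arm moves only by the tool carry_out, never from a script. Its argument "steps" is a list of rows, each a list of 3 entries, a list of its own where there are three numbers: the shift along the tool's x, y, z in m, then the turn about the tool's z in units of 10 degrees (1.0 is 10 degrees), then the closure, from -1 (fully open) to 1 (shut). In form: [[[tx, ty, tz], roll, jaw], ...]. A call has 1 to 10 rows; each row is the pose to reach, as a shift and turn from the pose commanded when the call began, along the tool's axes at that moment; what a row does not reach only later rows make up. A row lasts 1/8 s, in which the tool goes at most 62.5 mm and 10.7 degrees, less where a joint would pass 70% of its speed; a pose out of reach is approached as far as the arm can. A call with a gripper value outside its range is refused whole. The fingers move at their own pace and stop on an object; the grip force is fixed at half the most. Time passes only in rows, so rows that repeat a pose let the fingers close. It gives the time, the measured TCP pose, the force, the opening and the grip force at its end, in the units of the state.
- robot.get_obs(): the state, without advancing time (a new reading comes with each control period).
- robot.snapshot(name): name is "side" or "top" or "wrist"; returns a dict with "image" (480x640x3 uint8, red, green, blue), "z_map" (480x640 float32, m along the optical axis (not along the pixel's ray), 0 where there is no reading), "mtx" (3x3 intrinsics, pixels), "R" (3x3) and "t" (3): a world point X has camera coordinates R X + t. Camera axes: x right, y down, z forward; pixel columns grow to the right and rows downward; lengths in m; the calibration is good to about 2 mm. A picture is of the moment at which its call begins.
- robot.close_job(): hands the job in; it is judged then, once.
The state is a dict: "time": time; "joint_positions": joint angles; "qvel": joint speeds; "joint_torque": joint torques, N m; "tool_pos": TCP position; "ee_rot": TCP orientation; "wrist_force": force on the tool from outside, world axes, zero at the start; "wrist_torque": the same for the moment, N m; "width": finger opening in m; "finger_force": force on a finger pad.
Only numpy, scipy, OpenCV 4.12 (cv2) and the standard library are available. Lean on these libraries where they do the work, as an engineer would, in place of code of your own. Each camera call takes 0.05 s, during which the arm holds its last target. There are 200 camera calls.

## Working session

There is one attempt and no reset: what is moved stays moved. The work goes in short steps, Python scripts to look and compute and a tool call to move; the robot and the scene stay as the last step left them, time stands still between calls to the robot, and variables do not carry over. Pictures are saved under pics/ and viewed, at most 10 in all, crops included, and the job is handed in when it is done.

Besides the shell and the picture viewer there is one more tool, called after ">>>" as a command line: name --argument value ..., lists and objects as JSON in quotes. carry_out: Moves the arm, as the interface text tells. Its arguments: {"type":"object","properties":{"steps":{"type":"array","items":{"type":"array"}}},"required":["steps"]}

```bash
mkdir -p pics
cat > h.py <<'E'
import numpy as np, cv2
from bench import robot
def snap(n):
    s=robot.snapshot(n); return s
def save(s,f): cv2.imwrite('pics/'+f,cv2.cvtColor(s['image'],cv2.COLOR_RGB2BGR))
def ray(s,u,v):
    R=np.array(s['R']);t=np.array(s['t']);d=R.T@np.linalg.inv(s['mtx'])@np.array([u,v,1.]);return -R.T@t,d
def onz(s,u,v,z):
    c,d=ray(s,u,v);return c+d*(z-c[2])/d[2]
def dep(s,u,v):
    c,d=ray(s,u,v);return c+d*s['z_map'][int(v),int(u)]
E
python3 - <<'E'
from h import *
a=snap('top');b=snap('side');save(a,'top1.png');save(b,'side1.png')
for s in(a,b):print(ray(s,320,240))
o=robot.get_obs();print(o['time'],o['tool_pos'],o['ee_rot'],o['width'])
E
```

```text
(array([0.28768911, 0.03605403, 1.62869119]), array([ 1.61984596e-01, -1.65427306e-04, -9.86822762e-01]))
(array([-0.06568448, -0.6851414 ,  0.75862956]), array([ 0.51146712,  0.6140529 , -0.6012444 ]))
0.1 [0.20724475 0.50892965 0.20442884] [-3.13961274e+00 -1.98724182e-04  2.75480618e+00] 0.09415036394237773
```

View pics/top1.png

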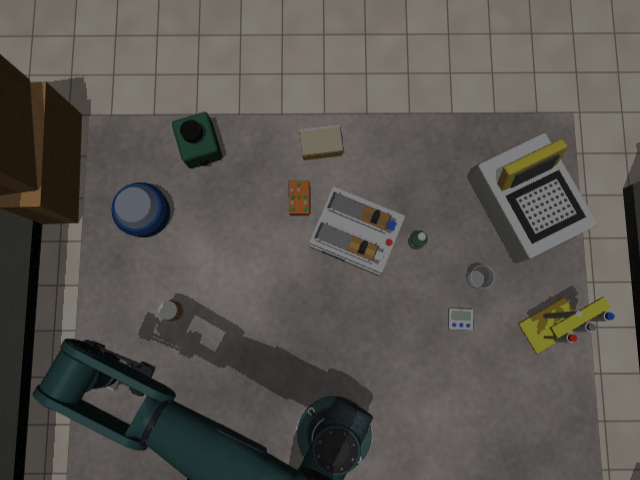

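View pics/side1.png

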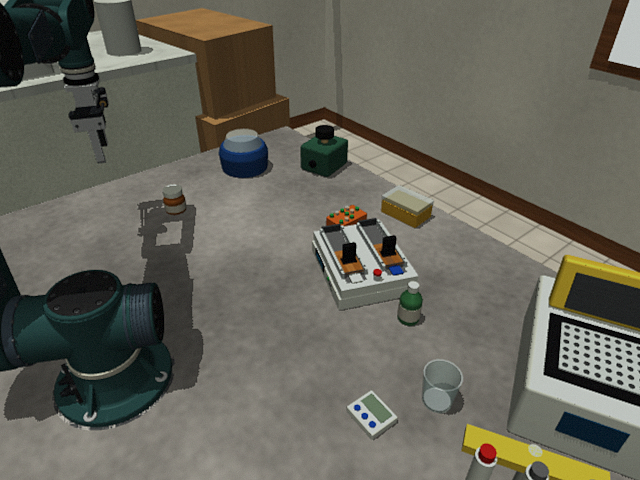

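The top view shows the blue tab at (391,225), so the sample lies in the far bay, with its black handle at about (375,216). The white tab is at (378,254) and its handle at about (363,246). In the side view the far handle is at (388,245) and the near one at (348,253).

```bash
cat >> h.py <<'E'
def blobs(s,m,box,amin=8):
    x0,y0,x1,y1=box;k=np.zeros_like(m,np.uint8);k[y0:y1,x0:x1]=m[y0:y1,x0:x1]
    n,l,st,c=cv2.connectedComponentsWithStats(k)
    return [(st[i].tolist(),c[i].round(1).tolist()) for i in range(1,n) if st[i][4]>=amin],l
def tri(s1,p1,s2,p2):
    A,B=[],[]
    c1,d1=ray(s1,*p1);c2,d2=ray(s2,*p2)
    k=np.linalg.lstsq(np.c_[d1,-d2],c2-c1,rcond=None)[0]
    P,Q=c1+k[0]*d1,c2+k[1]*d2
    return (P+Q)/2,np.linalg.norm(P-Q)
E
python3 - <<'E'
from h import *
a=snap('top');b=snap('side')
def masks(s):
    i=s['image'].astype(int);r,g,bl=i[...,0],i[...,1],i[...,2]
    return dict(dark=i.max(2)<45,blue=(bl>r+50)&(bl>g+30),red=(r>g+70)&(r>bl+70))
for n,s,box in(('top',a,(315,185,405,275)),('side',b,(312,215,418,300))):
    for k,m in masks(s).items():
        L,l=blobs(s,m.astype(np.uint8),box)
        for st,c in L:
            print(n,k,st,c,dep(s,*c).round(3), 'z120',onz(s,*c,.12).round(3))
for nm,s,box in (('top',a,(300,175,420,285)),('side',b,(300,200,430,310))):
    x0,y0,x1,y1=box
    cv2.imwrite(f'pics/{nm}c.png',cv2.resize(cv2.cvtColor(s['image'][y0:y1,x0:x1],cv2.COLOR_RGB2BGR),None,fx=5,fy=5,interpolation=cv2.INTER_CUBIC))
t=cv2.imread('pics/topc.png');u=cv2.imread('pics/sidec.png')
h=max(t.shape[0],u.shape[0])
c=np.zeros((h,t.shape[1]+u.shape[1],3),np.uint8);c[:t.shape[0],:t.shape[1]]=t;c[:u.shape[0],t.shape[1]:]=u
f=800/c.shape[1];cv2.imwrite('pics/crop1.png',cv2.resize(c,None,fx=f,fy=f));print(f,t.shape)
E
```

```text
top dark [370, 210, 10, 14, 82] [375.2, 216.6] [ 0.6   -0.118  0.12 ] z120 [ 0.6   -0.118  0.12 ]
top dark [358, 241, 10, 13, 78] [362.5, 247.0] [ 0.515 -0.081  0.121] z120 [ 0.515 -0.081  0.12 ]
top blue [387, 221, 9, 9, 60] [391.1, 225.0] [ 0.586 -0.168  0.072] z120 [ 0.576 -0.161  0.12 ]
top red [386, 239, 6, 6, 26] [388.6, 241.8] [ 0.536 -0.158  0.08 ] z120 [ 0.529 -0.153  0.12 ]
side dark [358, 219, 19, 7, 89] [367.9, 222.2] [ 0.659 -0.003  0.073] z120 [ 0.61 -0.05  0.12]
side dark [322, 225, 19, 8, 92] [331.6, 228.3] [0.572 0.036 0.072] z120 [ 0.527 -0.015  0.12 ]
side dark [380, 236, 16, 21, 259] [388.4, 245.9] [ 0.6   -0.128  0.101] z120 [ 0.581 -0.144  0.12 ]
side dark [341, 243, 16, 21, 262] [348.8, 252.9] [ 0.514 -0.09   0.1  ] z120 [ 0.496 -0.108  0.12 ]
side dark [315, 249, 7, 14, 24] [318.0, 256.2] [0.504 0.006 0.036] z120 [ 0.438 -0.075  0.12 ]
side dark [321, 263, 3, 10, 18] [322.3, 267.1] [ 0.492 -0.025  0.028] z120 [ 0.422 -0.108  0.12 ]
side blue [389, 265, 15, 10, 95] [395.7, 269.7] [ 0.589 -0.166  0.062] z120 [ 0.534 -0.21   0.12 ]
side red [327, 215, 18, 9, 87] [336.1, 218.3] [0.646 0.103 0.034] z120 [0.562 0.009 0.12 ]
side red [343, 215, 21, 10, 60] [352.3, 218.7] [0.679 0.073 0.035] z120 [ 0.591 -0.016  0.12 ]
side red [374, 269, 8, 6, 40] [377.2, 271.5] [ 0.537 -0.158  0.079] z120 [ 0.501 -0.19   0.12 ]
0.64 (550, 600, 3)
```

View pics/crop1.png

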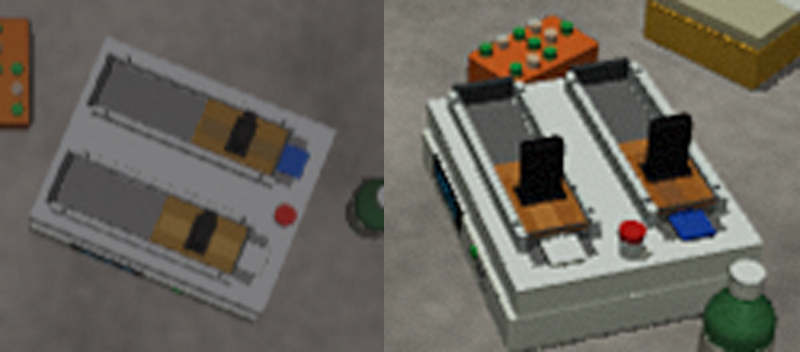

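Both views put the far fin at about (0.602, -0.120), top z 0.12. The unit's yaw is about -22.6°, so the tool's y axis already lies along the unit's +y. I'm moving above it now.

>>> carry_out --steps '[[[-0.05,-0.036,0],0,-1],[[-0.1,-0.072,0],0,-1],[[-0.15,-0.108,0],0,-1],[[-0.2,-0.144,0],0,-1],[[-0.25,-0.18,0],0,-1],[[-0.3,-0.216,0],0,-1],[[-0.35,-0.252,0],0,-1],[[-0.4,-0.288,0],0,-1],[[-0.45,-0.324,0],0,-1],[[-0.5,-0.36,0],0,-1]]'

```text
time: 1.45
tool_pos: [0.5355, -0.0145, 0.2054]
ee_rot: [3.141, 0.0, 2.754]
wrist_force: [0.6, 0.3, -0.4]
width: 0.0943
finger_force: 0.0
```

>>> carry_out --steps '[[[-0.04,-0.03,0],0,-1],[[-0.08,-0.055,0],0,-1],[[-0.103,-0.073,0],0,-1],[[-0.103,-0.073,0],0,-1],[[-0.103,-0.073,0],0,-1]]'

```text
time: 2.08
tool_pos: [0.6022, -0.1183, 0.2052]
ee_rot: [3.141, -0.001, 2.755]
wrist_force: [-0.6, 0.1, -0.4]
width: 0.0942
finger_force: 0.0
```

Run:
```python
from h import *
s=snap('wrist');save(s,'w1.png')
o=robot.get_obs();print(o['time'],o['tool_pos'],o['ee_rot'],o['wrist_force'],ray(s,320,240))
i=s['image'].astype(int);r,g,bl=i[...,0],i[...,1],i[...,2]
for k,m in dict(dark=i.max(2)<45,blue=(bl>r+50)&(bl>g+30)).items():
    for st,c in blobs(s,m.astype(np.uint8),(0,0,640,480),300)[0]:print(k,st,c,dep(s,*c).round(4))
```

```text
2.125 [ 0.60215783 -0.11798624  0.20552726] [ 3.14107199e+00 -5.17458003e-04  2.75582583e+00] [-0.52918903  1.16322601  0.2893096 ] (array([ 0.52682794, -0.08722957,  0.38426279]), array([ 0.26379038, -0.11025308, -0.95829089]))
dark [0, 275, 640, 205, 29813] [184.9, 426.0] [ 0.8204 -0.4196 -0.0015]
dark [402, 276, 238, 170, 13400] [548.5, 382.5] [ 0.5901 -0.0611  0.3257]
blue [259, 219, 21, 25, 486] [268.8, 230.7] [ 0.5864 -0.1675  0.0656]
```

View pics/w1.png

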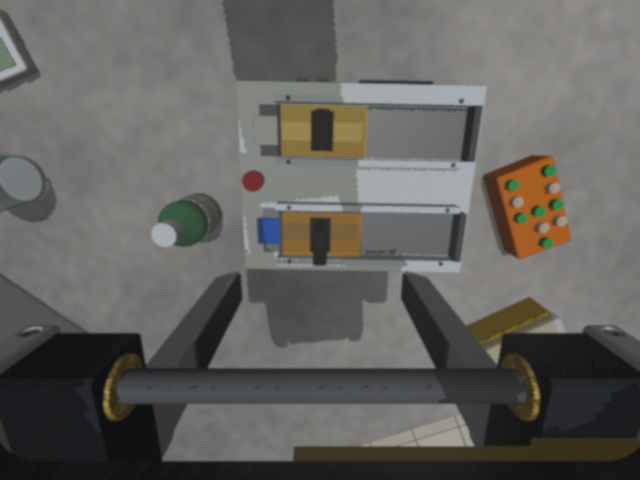

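The wrist view shows the blue tab at (269,231), the far fin at columns 310–329 and rows 218–265, and the far rails nearly level in the picture, so the yaw is close. Next I'll measure the fin top and the yaw.

Run:
```python
from h import *
s=snap('wrist');o=robot.get_obs();tcp=o['tool_pos'];y=o['ee_rot'][2]
T=lambda P:np.c_[(P-tcp)[:,:2]@[np.cos(y),np.sin(y)],(P-tcp)[:,:2]@[np.sin(y),-np.cos(y)]]
i=s['image'].astype(int)
v,u=np.mgrid[205:275,295:345];v,u=v.ravel(),u.ravel()
k=(i[v,u].max(1)<50);v,u=v[k],u[k]
P=np.array([dep(s,a,b) for a,b in zip(u,v)])
t=(P[:,2]>.112)&(P[:,2]<.128)
q=T(P[t]);print('fin top n',t.sum(),'z',np.median(P[t,2]),'x',np.percentile(q[:,0],[2,98]),'y',np.percentile(q[:,1],[2,98]),'world',((P[t].min(0)+P[t].max(0))/2).round(4))
print('top px rows',v[t].min(),v[t].max(),'cols',u[t].min(),u[t].max())
# unit yaw: line through both tabs' / rail edges: amber plates' outlines at z=.073
r,g,b=i[...,0],i[...,1],i[...,2]
for nm,m,z in(('amber',((r>b+50)&(r>g+15)),.073),('blue',(b>r+50)&(b>g+30),.07)):
    m=m.astype(np.uint8);m[275:]=0;m[:,460:]=0
    for c in cv2.findContours(m,0,2)[0]:
        if cv2.contourArea(c)<300:continue
        W=np.array([onz(s,*p[0],z) for p in c]);Q=T(W).astype(np.float32)
        print(nm,cv2.boundingRect(c),cv2.minAreaRect(Q))
```

```text
fin top n 422 z 0.1195645084057273 x [-0.0176153   0.00944007] y [-0.00634625  0.00455657] world [ 0.6056 -0.1199  0.1171]
top px rows 230 263 cols 313 326
amber (282, 212, 79, 44) ((-0.005456987768411636, 0.0004675835371017456), (0.043083351105451584, 0.0758461207151413), 1.0021989345550537)
amber (281, 106, 86, 51) ((0.09010868519544601, 0.0020762570202350616), (0.042673900723457336, 0.07571948319673538), 1.0917836427688599)
blue (258, 219, 21, 25) ((-0.003361581824719906, -0.05143236368894577), (0.01984722912311554, 0.024434801191091537), 89.96215057373047)
```

The fin top is at z 0.1196, centred at tool offset (-4, -1) mm, and the yaw is within about 1°. I'll descend with the jaw open.

>>> carry_out --steps '[[[-0.002,-0.001,0.02],0.1,-1],[[-0.004,-0.001,0.04],0.1,-1],[[-0.004,-0.001,0.06],0.1,-1],[[-0.004,-0.001,0.08],0.1,-1],[[-0.004,-0.001,0.1],0.1,-1],[[-0.004,-0.001,0.114],0.1,-1],[[-0.004,-0.001,0.12],0.1,-1],[[-0.004,-0.001,0.12],0.1,-1],[[-0.004,-0.001,0.12],0.1,-1]]'

```text
time: 3.3
tool_pos: [0.6065, -0.1217, 0.0865]
ee_rot: [3.141, 0.002, 2.737]
wrist_force: [0.6, -0.2, 0.6]
width: 0.0939
finger_force: 0.0
```

>>> carry_out --steps '[[[0,0,0],0,1],[[0,0,0],0,1],[[0,0,0],0,1],[[0,0,0],0,1],[[0,0,0],0,1],[[0,0,0],0,1],[[0,0,0],0,1],[[0,0,0],0,1]]'

```text
time: 4.3
tool_pos: [0.6059, -0.1215, 0.0855]
ee_rot: [3.142, 0.0, 2.737]
wrist_force: [0.7, -0.2, -0.1]
width: 0.0176
finger_force: 0.0
```

Run:
```python
from h import *
s=snap('wrist');save(s,'w2.png');b=snap('side')
c=cv2.cvtColor(b['image'][190:310,300:460],cv2.COLOR_RGB2BGR);cv2.imwrite('pics/s2.png',cv2.resize(c,None,fx=4,fy=4,interpolation=cv2.INTER_CUBIC))
o=robot.get_obs();print(o['time'],o['tool_pos'],o['wrist_force'],o['width'],o['finger_force'])
```

```text
4.4 [ 0.60601566 -0.12131761  0.08547986] [ 0.76002393  0.42878031 -0.7907894 ] 0.01185506410907428 29.999788999557495
```

View pics/s2.png

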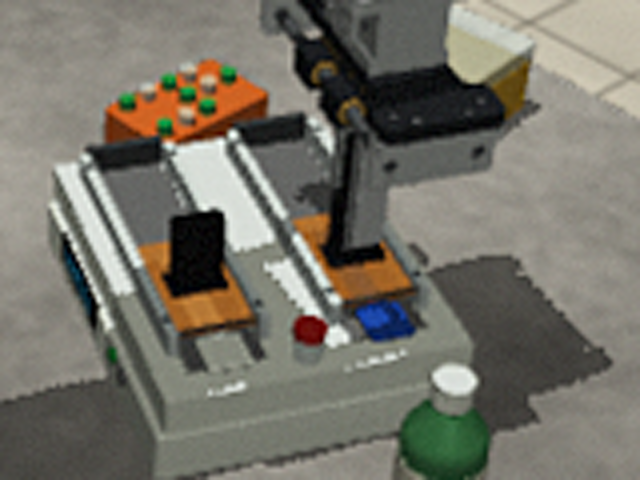

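View pics/w2.png

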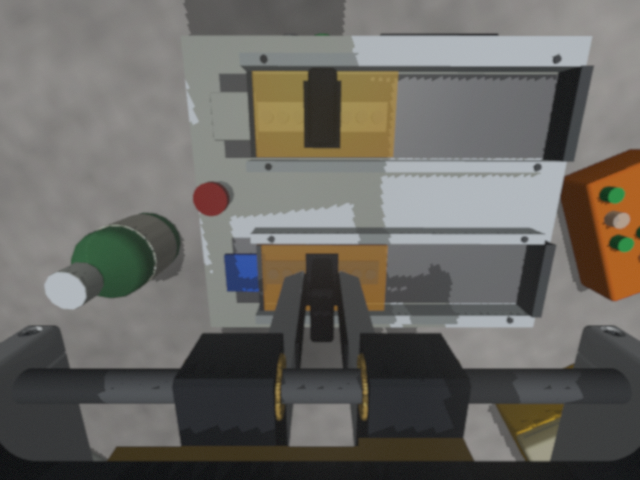

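The fin is gripped: width 11.9 mm, force 30 N, shutter still shut. In the wrist view the fin is between the pads at (322,290). Next is a 40 mm pull along the tool's +y.

>>> carry_out --steps '[[[0,0.005,0],0,1],[[0,0.01,0],0,1],[[0,0.015,0],0,1],[[0,0.02,0],0,1],[[0,0.025,0],0,1],[[0,0.03,0],0,1],[[0,0.034,0],0,1],[[0,0.038,0],0,1],[[0,0.04,0],0,1],[[0,0.04,0],0,1]]'

```text
time: 5.65
tool_pos: [0.6211, -0.0861, 0.0854]
ee_rot: [-3.138, -0.0, 2.737]
wrist_force: [-3.1, -6.2, 1.4]
width: 0.0122
finger_force: 30.0
```

Run:
```python
from h import *
s=snap('wrist');save(s,'w3.png')
o=robot.get_obs();d=np.array(o['tool_pos'])-[.6060,-.1213,.0855];y=o['ee_rot'][2]
print(o['time'],o['tool_pos'],o['wrist_force'],o['width'],o['finger_force'],'travel',d[:2]@[np.sin(y),-np.cos(y)],'lat',d[:2]@[np.cos(y),np.sin(y)])
# shutter -y edge vs tab: amber extents, in unit frame of tool yaw, both bays
i=s['image'].astype(int);r,g,b=i[...,0],i[...,1],i[...,2]
t=np.array(o['tool_pos'])
for nm,m in(('amber',((r>b+50)&(r>g+15))),('blue',(b>r+50)&(b>g+30))):
    m=m.astype(np.uint8);m[330:]=0
    for c in cv2.findContours(m,0,2)[0]:
        if cv2.contourArea(c)<200:continue
        W=np.array([onz(s,*p[0],.073) for p in c])-t;Q=W[:,:2]@[np.sin(y),-np.cos(y)]
        print(nm,cv2.boundingRect(c),'tool y range',np.percentile(Q,[2,98]).round(4))
```

```text
5.7 [ 0.62111337 -0.08615544  0.08546897] [-2.58670242 -6.20559288  0.99123281] 0.012067552570413797 30.000185072422028 travel 0.038256396173249815 lat -4.6366196937682616e-05
amber (261, 245, 126, 66) tool y range [-0.0361  0.0403]
amber (124, 182, 35, 34) tool y range [-0.1144 -0.0948]
amber (515, 150, 125, 152) tool y range [0.1131 0.194 ]
amber (179, 71, 146, 86) tool y range [-0.0744  0.0021]
blue (164, 254, 94, 38) tool y range [-0.0959 -0.0395]
```

View pics/w3.png

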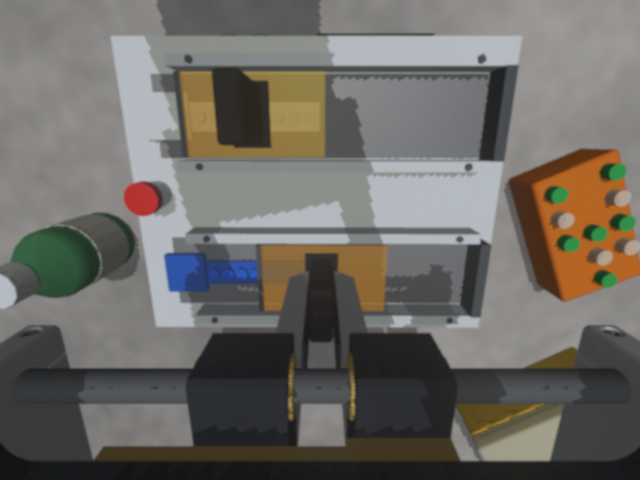

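The blue strip is bared from the tab (164) to the shutter edge (261). The tool and the picture agree on a travel of 38.2 mm. I'll nudge it 1.5 mm and hold for over 3 s.

>>> carry_out --steps '[[[0,0.0015,0],0,1],[[0,0.0015,0],0,1],[[0,0.0015,0],0,1],[[0,0.0015,0],0,1],[[0,0.0015,0],0,1],[[0,0.0015,0],0,1],[[0,0.0015,0],0,1],[[0,0.0015,0],0,1],[[0,0.0015,0],0,1],[[0,0.0015,0],0,1]]'

```text
time: 6.95
tool_pos: [0.6217, -0.085, 0.0855]
ee_rot: [-3.138, -0.0, 2.736]
wrist_force: [-3.0, -7.4, 1.8]
width: 0.0117
finger_force: 30.0
```

>>> carry_out --steps '[[[0,0,0],0,1],[[0,0,0],0,1],[[0,0,0],0,1],[[0,0,0],0,1],[[0,0,0],0,1],[[0,0,0],0,1],[[0,0,0],0,1],[[0,0,0],0,1],[[0,0,0],0,1],[[0,0,0],0,1]]'

```text
time: 8.2
tool_pos: [0.6216, -0.0849, 0.0855]
ee_rot: [-3.138, -0.0, 2.737]
wrist_force: [-2.6, -6.6, 1.7]
width: 0.0117
finger_force: 30.0
```

>>> carry_out --steps '[[[0,0,0],0,1],[[0,0,0],0,1],[[0,0,0],0,1],[[0,0,0],0,1],[[0,0,0],0,1],[[0,0,0],0,1],[[0,0,0],0,1],[[0,0,0],0,1],[[0,0,0],0,1],[[0,0,0],0,1]]'

```text
time: 9.45
tool_pos: [0.6216, -0.0849, 0.0855]
ee_rot: [-3.138, -0.0, 2.737]
wrist_force: [-2.2, -6.1, 0.9]
width: 0.0115
finger_force: 30.0
```

>>> carry_out --steps '[[[0,0,0],0,1],[[0,0,0],0,1],[[0,0,0],0,1],[[0,0,0],0,1],[[0,0,0],0,1],[[0,0,0],0,1],[[0,0,0],0,1],[[0,0,0],0,1],[[0,0,0],0,1],[[0,0,0],0,1]]'

```text
time: 10.7
tool_pos: [0.6216, -0.0849, 0.0855]
ee_rot: [-3.138, -0.0, 2.737]
wrist_force: [-2.5, -6.7, 0.7]
width: 0.0115
finger_force: 30.0
```

Run:
```python
from h import *
s=snap('wrist')
o=robot.get_obs();t=np.array(o['tool_pos']);d=t-[.6060,-.1213,.0855];y=o['ee_rot'][2]
print(o['time'],o['wrist_force'],o['width'],o['finger_force'],'travel',d[:2]@[np.sin(y),-np.cos(y)])
i=s['image'].astype(int);r,g,b=i[...,0],i[...,1],i[...,2]
m=((r>b+50)&(r>g+15)).astype(np.uint8);m[330:]=0
for c in cv2.findContours(m,0,2)[0]:
    if cv2.contourArea(c)<3000:continue
    W=np.array([onz(s,*p[0],.073) for p in c])-t;Q=W[:,:2]@[np.sin(y),-np.cos(y)]
    print(cv2.boundingRect(c),np.percentile(Q,[2,98]).round(4))
```

```text
10.75 [-3.0245379  -7.04760807 -0.07294844] 0.011819136953140949 30.000212788581848 travel 0.03957922851392766
(261, 245, 126, 66) [-0.0361  0.0403]
(513, 150, 127, 152) [0.1126 0.1951]
(177, 71, 145, 86) [-0.0757  0.0003]
```

The tool shows 39.6 mm and the picture 39.6–40.0 mm of travel. It has held steady for more than 4 s with the near shutter shut, so I'm handing it in.

```bash
python3 -c "
from bench import robot
print(robot.close_job())"
```

```text
the job is handed in; nothing more can be done
None
```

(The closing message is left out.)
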